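# Clear the pot and pop the showcase lid

### The arm

A 7-joint arm with a two-finger parallel gripper is mounted at the origin on the work surface. World frame = base frame: x ahead of the robot, y to its left, z up, the work surface at z = 0. Lengths are in m, angles in rad, forces in N, time in s.
With the tool pointing down it reaches from about 0.425 to 1.025 m from the base axis. Payload 9.4 kg.
Tool frame: the origin (TCP) lies midway between the tips of the shut fingers; the grasp point (between the pads) lies 19 mm behind it; z points along the fingers, y is the line along which they close (so a half turn about z gives the same grasp; the last joint's range is limited). The gripper opens to 85 mm and grips with 20 to 120 N. Pads are 22 mm wide; open, the fingers measure 114 mm over their backs; the gripper's body (76 mm by 85 mm) begins 54 mm behind the grasp point. The pads swing forward as they close: fully open they stand 13 mm farther back than shut.
Start: joints at [1.134, 0.599, -0.003, 1.599, 0.002, 0.943, -0.08], TCP at [0.255, -0.679, 0.231] pointing down, gripper open.
Joint ranges: [-2.57, 2.57], [-0.35, 1.97], [-1.29, 1.29], [0.11, 2.56], [-1.05, 4.19], [0.11, 1.86], [-2.63, 2.63]. Speed limits (rad/s): [2.22, 2.22, 3.01, 3.01, 3.14, 3.14, 3.14].

### API

Orientations are given as a rotation vector (axis times angle).
In Python, from workcell import ctrl, capture, order gives the robot as it stands.
- The arm moves only by the shell command python3 -m creep 'ROWS' [FORCE]. ROWS is text: rows parted by semicolons, each of 7 numbers parted by spaces: the turn, a rotation vector about the tool's x, y, z in degrees, then the shift along the tool's x, y, z in m, then the closure, from 0 (fully open) to 1 (shut). A call has 1 to 8 rows; each row is the pose to reach, as a shift and turn from the pose commanded when the call began, along the tool's axes at that moment; what a row does not reach only later rows make up. A row lasts 1/8 s, in which the tool goes at most 62.5 mm and 10.7 degrees, less where a joint would pass 70% of its speed; a pose out of reach is approached as far as the arm can. A call with a gripper value outside its range is refused whole. The fingers move at their own pace and stop on an object; FORCE is the grip in N (left out, the last holds). Time passes only in rows, so rows that repeat a pose let the fingers close. It gives the time, the measured TCP pose, the force, the opening and the grip force at its end, in the units of the state.
- ctrl.sense(): the state, without advancing time (a new reading comes with each control period).
- capture(name): name is "scene" or "side" or "wrist"; returns a dict with "image" (384x512x3 uint8, red, green, blue), "vfov" (degrees; the focal length in pixels is half the picture's height over the tangent of half this angle, whatever the lens; pixels are square), "cx", "cy" (the principal point, pixels), "eye" and "attitude" of the camera in the world. Camera axes: x right, y up, looking along -z (the intrinsics and any distortion apply to the point x, -y, -z); pixel columns grow to the right and rows downward; lengths in m; the calibration is good to about 2 mm. A picture is of the moment at which its call begins. There is no depth.
- order.finish_job(): hands the job in; it is judged then, once.
The state is a dict: "t": time; "qpos": joint angles; "joint_velocities": joint speeds; "effort": joint torques, N m; "tool_pos": TCP position; "ee_rot": TCP orientation; "contact_force": force on the tool from outside, world axes, zero at the start; "wrist_torque": the same for the moment, N m; "width": opening from 0.0 (shut) to 1.0 (fully open); "grasp_force": force on a finger pad.
Only numpy, scipy, OpenCV 4.12 (cv2) and the standard library are available. Lean on these libraries where they do the work, as an engineer would, in place of code of your own. Each camera call takes 0.05 s, during which the arm holds its last target. There are 200 camera calls.

### The job

At the bric-a-brac stall a china pot stands on the window lid of the little wooden showcase. Without gripping or lifting it, push the pot gently sideways along the tops until it stands upright, wholly on the matching plain plinth next to the showcase; only then press down the lid's front edge (the one opposite the hinges, on the robot's side) and let go, so that the push catch releases and the spring lifts the lid ajar. Leave the other wares alone.

Things in the scene. Friction and masses are not known exactly. Their poses are not given: they have to be found in the camera images.
- showcase: fixed wooden display case with a lid, 200 mm (x, front to back) x 180 mm (y) x 90 mm high, on a 12 mm riser board. Origin at the centre of its underside; x points to the hinge side at the back, z up. Its lid fills the top inside a 10 mm wide rim and stands 2 mm above the rim, so the lid's top is 92 mm above the origin. The pot stands on the lid at the start.
- plinth: fixed plain closed wooden block of the same footprint and height, 200 x 180 x 90 mm, solid flat top without window or hinges, parallel to the showcase with a 4 mm gap, on its left or on its right. Origin at the centre of its underside, axes parallel to the showcase's; its top is 90 mm above the origin, 2 mm below the lid's top.
- pot_mid (a point): the loose white china pot with a knobbed cover, round, 66 mm across, 82 mm high, about 0.25 kg; this point is on its axis half-way up (41 mm above its foot), its z axis along the pot's axis.
- lid_front (a point): point on the lid's top face, on its 46 mm deep front wooden rail, 13 mm in from the lid's front edge and midway along it; moves with the lid. This is the place to press.
- lid (a joint): lid angle, rad: 0 shut and caught, negative when pressed in, positive open. Hinged along the showcase's back (+x) edge, 163 mm from the pressing place. Pressed there with about 4 N it sinks; after about 4 mm the catch lets go (it stops at about 6.5 mm), and once the finger leaves, a spring raises it within a second to its stop at 0.45, where the front edge is about 75 mm higher. A weight of a few newtons such as the pot does not release it.
- vase: loose blue china vase, 80 mm across, 150 mm high, standing on the table; origin at the centre of its foot. To be left alone.
- candlestick: loose brass candlestick, 84 mm across, 140 mm high, standing on the table; origin at the centre of its foot. To be left alone.
- mug: loose white mug, 80 mm across without its handle, 90 mm high, standing on the table beside the cases; origin at the centre of its foot. To be left alone.
There are look-alikes about, which are no part of the job. What is shaped like the part that bears pot_mid but purple or yellow is not meant.

How it is judged:
By the outcome, as a careful person would: the job done as asked, in the order asked, and still so for the second after the job is handed in, with the robot touching nothing.
It also fails if it takes over 48 s, if anything falls off the work surface, if the arm or the gripper's body presses on something with over 40 N, if the wrist force passes 120 N, or if a joint passes its speed limit or range.

## Working session

There is one attempt and no reset: what is moved stays moved. The work goes in short steps, Python scripts to look and compute and a shell command to move; the robot and the scene stay as the last step left them, time stands still between calls to the robot, and variables do not carry over. Pictures are saved under pics/ and viewed, at most 10 in all, crops included, and the job is handed in when it is done.

```bash
mkdir -p pics; ls; python3 - <<'E'
from workcell import ctrl,capture
import cv2
print(ctrl.sense())
for n in("scene","side","wrist"):
    c=capture(n); cv2.imwrite(f"pics/{n}0.png",c["image"][:,:,::-1]); print({k:v for k,v in c.items() if k!="image"})
E
```

```text
pics
{'t': 0.0, 'qpos': array([ 1.13432671,  0.60011404, -0.00253204,  1.60012997,  0.00179558,
        0.94290145, -0.07981037]), 'joint_velocities': array([-0.0002036 ,  0.00041826, -0.00140178,  0.00076729,  0.0001518 ,
        0.00187272,  0.00097378]), 'effort': array([-9.89542277e-04, -7.76451302e+01,  1.56461276e+00, -2.58007747e+01,
        1.23499616e-02,  8.92554381e-03,  1.53540327e-05]), 'tool_pos': array([ 0.25505526, -0.67815032,  0.2304251 ]), 'ee_rot': array([-3.08942168e+00, -5.61870859e-01,  6.57844257e-04]), 'contact_force': array([ 0.24596394, -0.66319782, -0.3216101 ]), 'wrist_torque': array([ 0.01718525,  0.01940476, -0.02152726]), 'grasp_force': 0.0, 'width': 1.001676187575734}
{'vfov': 44.371072279026016, 'cx': 254.92684071638664, 'cy': 188.32681170902944, 'eye': array([1.13905582, 0.71924185, 1.37221644]), 'attitude': array([0.23946937, 0.76782943, 2.39491193])}
{'vfov': 51.790551292964835, 'cx': 259.4071810731577, 'cy': 195.41507078581824, 'eye': array([0.14840163, 0.6487458 , 0.85009958]), 'attitude': array([ 0.33186832, -1.01434306, -2.35235699])}
{'vfov': 58.49790018214396, 'cx': 260.92849267888386, 'cy': 186.59596257842523, 'eye': array([ 0.33323269, -0.64903362,  0.3728807 ]), 'attitude': array([-0.28573921,  0.20020676, -1.1993881 ])}
```

View pics/scene0.png

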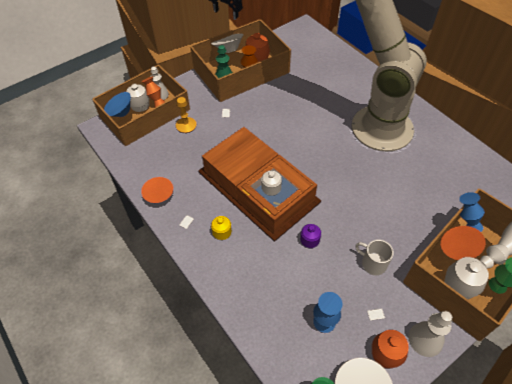

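View pics/side0.png

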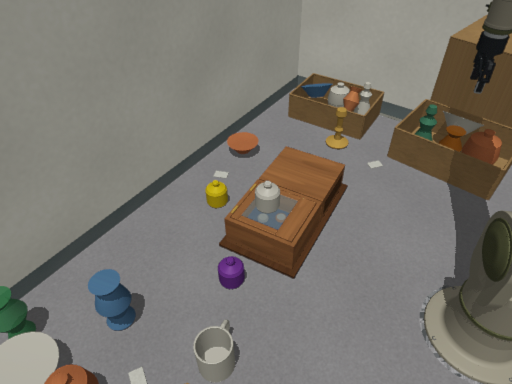

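The scene view shows the showcase (window, white pot at about (271,182)) and the plinth further back-left at about (240,155). In the side view the pot is at (267,197) and the plinth lies behind it, so the plinth is on the -y side. I'll enlarge both views to pick corners.

```bash
cat > h.py <<'E'
import numpy as np, cv2
from scipy.spatial.transform import Rotation as R
def ray(c,uv):
    f=c["image"].shape[0]/2/np.tan(np.radians(c["vfov"])/2)
    d=np.array([(uv[0]-c["cx"])/f,-(uv[1]-c["cy"])/f,-1.])
    return np.array(c["eye"]),R.from_rotvec(c["attitude"]).apply(d)
def onz(c,uv,z):
    e,d=ray(c,uv); return e+d*(z-e[2])/d[2]
def tri(c1,a,c2,b):
    e,d=ray(c1,a);g,h=ray(c2,b)
    s=np.linalg.lstsq(np.c_[d,-h],g-e,rcond=None)[0]
    p,q=e+d*s[0],g+h*s[1]; return (p+q)/2,np.linalg.norm(p-q)
def proj(c,p):
    f=c["image"].shape[0]/2/np.tan(np.radians(c["vfov"])/2)
    v=R.from_rotvec(c["attitude"]).inv().apply(np.array(p)-c["eye"])
    return c["cx"]-f*v[0]/v[2],c["cy"]+f*v[1]/v[2]
E
python3 - <<'E'
import cv2
a=cv2.imread("pics/scene0.png")[120:240,190:330]
b=cv2.imread("pics/side0.png")[145:270,215:355]
a=cv2.resize(a,None,fx=4,fy=4,interpolation=cv2.INTER_CUBIC);b=cv2.resize(b,None,fx=4,fy=4,interpolation=cv2.INTER_CUBIC)
cv2.imwrite("pics/a.png",a);cv2.imwrite("pics/b.png",b)
E
```

```text
(no output)
```

View pics/a.png

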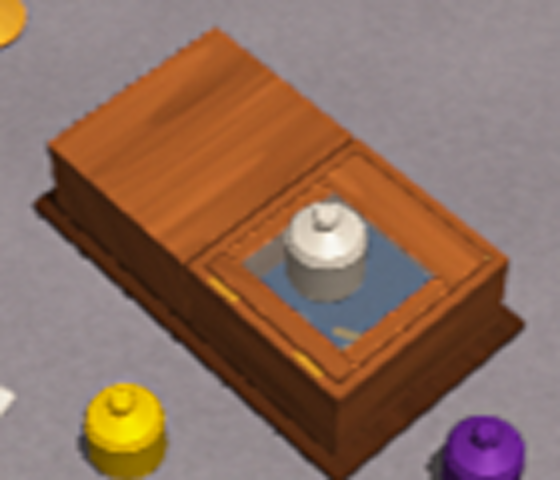

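View pics/b.png

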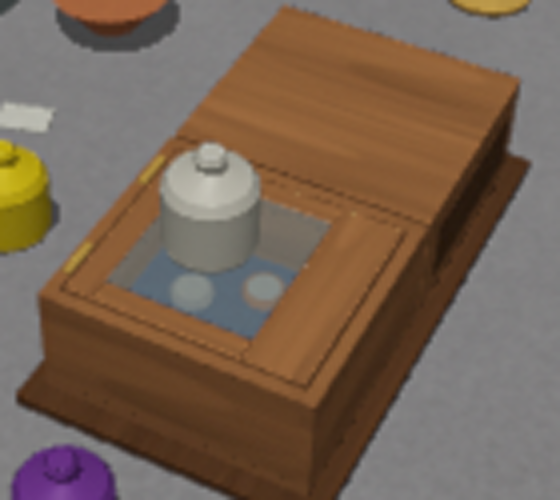

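Crop a (scene) gives the outer top corners as (215,30), (50,148), (507,263) and (342,397). Crop b (side) gives the same corners as (519,80), (283,8), (318,405) and (42,297). The pot's knob top is at (326,203) and (211,145).

```bash
cat > m.py <<'E'
from h import *
from workcell import capture
S=capture("scene");D=capture("side")
fa=lambda u:((u[0]+.5)/4-.5+190,(u[1]+.5)/4-.5+120)
fb=lambda u:((u[0]+.5)/4-.5+215,(u[1]+.5)/4-.5+145)
P={}
for n,a,b in [("plFront",(215,30),(519,80)),("plBack",(50,148),(283,8)),("shFront",(507,263),(318,405)),("shBack",(342,397),(42,297)),("jF",(350,140),(430,225)),("jB",(190,265),(178,137)),("knob",(326,203),(211,146))]:
    p,e=tri(S,fa(a),D,fb(b)); P[n]=p; print(n,p.round(4),round(e,4))
c=[P[k] for k in("plFront","plBack","shFront","shBack")]
C=sum(c)/4; ey=(c[2]+c[3]-c[0]-c[1]);ey[2]=0; ey/=np.linalg.norm(ey)
ex=np.array([ey[1],-ey[0],0])
print("C",C,"yaw",np.degrees(np.arctan2(ex[1],ex[0])), "L",np.linalg.norm(c[0]-c[2]),np.linalg.norm(c[1]-c[3]),"D",np.linalg.norm(c[0]-c[1]))
print("show",C+ey*.092,"plinth",C-ey*.092,"lidfront",C+ey*.092-ex*.077)
k=P["knob"]-C; print("pot in frame (centre C)",k@ex,k@ey, P["knob"])
E
python3 m.py
```

```text
plFront [ 0.4805 -0.2561  0.1006] 0.0005
plBack [ 0.6758 -0.2323  0.1002] 0.0015
shFront [0.4404 0.1002 0.0998] 0.0041
shBack [0.6331 0.1247 0.1038] 0.0018
jF [ 0.4614 -0.0822  0.0973] 0.001
jB [ 0.6527 -0.0547  0.1023] 0.0011
knob [0.5695 0.0214 0.1937] 0.0067
C [ 0.55744905 -0.06586761  0.10108382] yaw 6.626176231711676 L 0.3586293071505696 0.359605494275437 D 0.19672283524130965
show [0.54683308 0.02551784 0.10108382] plinth [ 0.56806502 -0.15725307  0.10108382] lidfront [0.47034743 0.01663274 0.10108382]
pot in frame (centre C) 0.022010800785888074 0.08532146925243317 [0.56946749 0.02142377 0.1936878 ]
```

```bash
cat > g.py <<'E'
from h import *
from workcell import ctrl
C=np.array([.5574,-.0659]);YAW=np.radians(6.6)
ex=np.array([np.cos(YAW),np.sin(YAW)]);ey=np.array([-ex[1],ex[0]])
def w(fx,fy): return C+fx*ex+fy*ey
def inframe(p): d=np.array(p[:2])-C; return np.array([d@ex,d@ey])
def go(fx,fy,z,yaw=np.pi/2+YAW):
    s=ctrl.sense();r=R.from_rotvec(s["ee_rot"])
    T=R.from_matrix(np.c_[[np.cos(yaw),np.sin(yaw),0],[np.sin(yaw),-np.cos(yaw),0],[0,0,-1]])
    print("t",s["t"],"frame",inframe(s["tool_pos"]).round(4),"z",s["tool_pos"][2].round(4),"w",s["width"].round(3),"F",s["contact_force"].round(1))
    print("turn",np.degrees((r.inv()*T).as_rotvec()).round(1),"shift",r.inv().apply(np.r_[w(fx,fy),z]-s["tool_pos"]).round(4))
E
python3 -c "
from g import *
go(.022,.16,.27)
from workcell import capture
S=capture('scene');D=capture('side')
print(inframe(onz(S,(190+325/4,120+203/4),.182)),inframe(onz(D,(215+211/4,145+148/4),.182)))"
```

```text
Traceback (most recent call last):
  File "g.py", line 10, in go
    print("t",s["t"],"frame",inframe(s["tool_pos"]).round(4),"z",s["tool_pos"][2].round(4),"w",s["width"].round(3),"F",s["contact_force"].round(1))
                                                                                               ^^^^^^^^^^^^^^^^
AttributeError: 'float' object has no attribute 'round'
```

```bash
sed -i 's/s\["width"\].round(3)/round(s["width"],3)/' g.py
python3 -c "
from g import *
go(.022,.16,.27)
from workcell import capture
S=capture('scene');D=capture('side')
print(inframe(onz(S,(190+325/4,120+203/4),.182)),inframe(onz(D,(215+211/4,145+148/4),.182)))"
```

```text
t 0.25 frame [-0.3706 -0.5737] z 0.2309 w 0.996 F [-1.3  0.2 -1.1]
turn [ -0.  -0. -76.] shift [ 0.5587 -0.6167 -0.0387]
[0.01419135 0.07692427] [0.02584474 0.08049264]
```

```bash
python3 -m creep '0 0 -4 0.02 -0.02 -0.03 0.2; 0 0 -9 0.05 -0.06 -0.04 0.45; 0 0 -14 0.09 -0.1 -0.04 0.45; 0 0 -19 0.13 -0.145 -0.04 0.45; 0 0 -24 0.17 -0.19 -0.04 0.45; 0 0 -30 0.21 -0.23 -0.04 0.45; 0 0 -36 0.25 -0.275 -0.04 0.45; 0 0 -42 0.29 -0.32 -0.04 0.45'; python3 -c "
from g import *
go(.022,.16,.27)"
```

```text
t: 1.35
tool_pos: [0.4146, -0.2752, 0.2716]
ee_rot: [2.681, 1.636, 0.001]
contact_force: [0.5, 0.2, -0.3]
width: 0.547
grasp_force: 0.0
t 1.35 frame [-0.1659 -0.1915] z 0.2716 w 0.547 F [ 0.5  0.2 -0.3]
turn [  0.    0.  -33.8] shift [ 0.3967 -0.0394  0.0015]
```

```bash
python3 -m creep '0 0 -5 0.05 -0.005 0 0.45; 0 0 -10 0.1 -0.01 0 0.45; 0 0 -15 0.16 -0.015 0 0.45; 0 0 -21 0.22 -0.02 0 0.45; 0 0 -27 0.28 -0.03 0 0.45; 0 0 -33 0.34 -0.035 0 0.45; 0 0 -34 0.39 -0.04 0 0.45; 0 0 -34 0.395 -0.04 0 0.45'; python3 -c "
from g import *
go(.02,.145,.127)
from workcell import capture
c=capture('wrist');cv2.imwrite('pics/w1.png',c['image'][:,:,::-1])
np.save('pics/w1.npy',c,allow_pickle=True)
for y in(.078,-.092):
  for z in (.104,.186): print(proj(c,np.r_[w(.02,y),z]))
print(proj(c,np.r_[w(-.1,.182),.102]),proj(c,np.r_[w(-.077,.092),.104]))"
```

```text
t: 2.35
tool_pos: [0.5609, 0.0965, 0.2713]
ee_rot: [-2.083, -2.351, -0.003]
contact_force: [0.2, -0.6, -0.8]
width: 0.549
grasp_force: 0.0
t 2.35 frame [0.0221 0.1609] z 0.2713 w 0.549 F [ 0.2 -0.6 -0.8]
turn [ 0.1 -0.1  0.3] shift [-0.0162 -0.0024  0.1443]
(np.float64(257.91923094339626), np.float64(243.91657769143706))
(np.float64(257.06874733145156), np.float64(293.86516437777533))
(np.float64(257.52736687104823), np.float64(373.96811931734396))
(np.float64(256.72546110923935), np.float64(446.8082767359399))
(np.float64(127.63701787236488), np.float64(141.0181157008271)) (np.float64(160.6834432465082), np.float64(230.89132264926948))
```

View pics/w1.png

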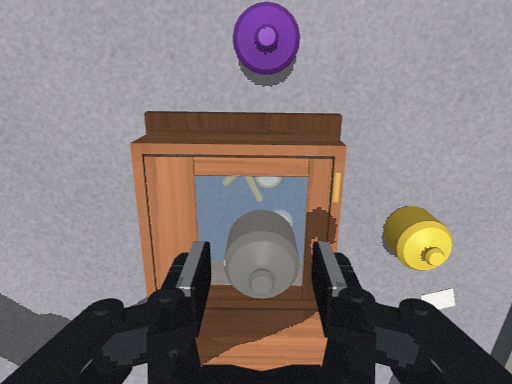

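The wrist view shows the pot knob at (262,281), midway between the fingers (inner edges at 210 and 312), about 8 mm further to +y than I first estimated. The case corner at (133,143) agrees with the prediction to within a few mm. I'll lower the fingers behind the pot.

```bash
python3 -m creep '0 0 0 -0.003 0 0.04 0.45; 0 0 0 -0.008 0 0.08 0.45; 0 0 0 -0.012 0 0.12 0.45; 0 0 0 -0.012 0 0.144 0.45;0 0 0 -0.012 0 0.144 0.45'; python3 -c "
from g import *
go(.022,.12,.127)"
```

```text
t: 3.02
tool_pos: [0.5603, 0.0784, 0.1259]
ee_rot: [-2.09, -2.343, 0.005]
contact_force: [0.5, -0.1, 0.5]
width: 0.551
grasp_force: 0.0
t 3.025 frame [0.0195 0.1431] z 0.1259 w 0.551 F [ 0.5 -0.1  0.5]
turn [-0.2  0.1 -0.1] shift [-0.0231  0.0025 -0.0011]
```

```bash
python3 -m creep '0 0 0 -0.008 0.0025 0 0.45; 0 0 0 -0.016 0.0025 0 0.45; 0 0 0 -0.022 0.0025 0 0.45; 0 0 0 -0.028 0.0025 0 0.45; 0 0 0 -0.034 0.0025 0 0.45; 0 0 0 -0.04 0.0025 0 0.45; 0 0 0 -0.046 0.0025 0 0.45; 0 0 0 -0.052 0.0025 0 0.45'; python3 -c "
from g import *
go(.022,-.055,.127)
from workcell import capture
c=capture('side')['image'];cv2.imwrite('pics/s1.png',cv2.resize(c[120:290,190:400,::-1],None,fx=3,fy=3))"
```

```text
t: 4.03
tool_pos: [0.5702, 0.0287, 0.1273]
ee_rot: [2.089, 2.346, 0.0]
contact_force: [-1.1, 1.8, 3.2]
width: 0.551
grasp_force: 1.9
t 4.025 frame [0.0235 0.0925] z 0.1273 w 0.551 F [-1.1  1.8  3.2]
turn [ 0. -0.  0.] shift [-0.1475 -0.0016  0.0003]
```

View pics/s1.png

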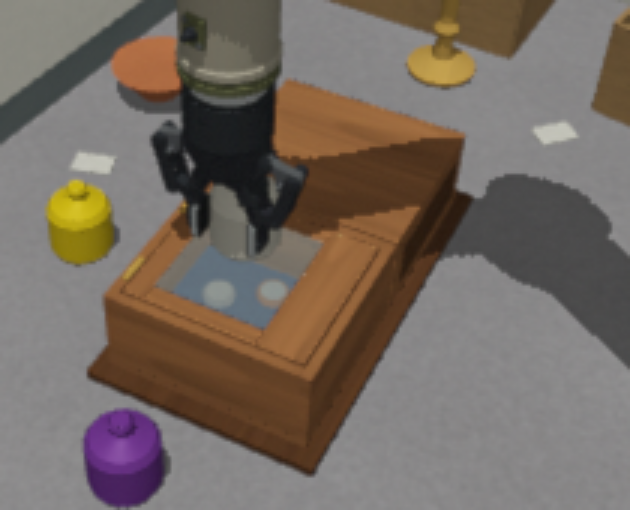

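The pot is cradled by both fingers and upright at about (235,220) in the crop, sliding along. I'll keep pushing.

```bash
python3 -m creep '0 0 0 -0.007 0 0 0.45; 0 0 0 -0.014 0 0 0.45; 0 0 0 -0.021 0 0 0.45; 0 0 0 -0.028 0 0 0.45; 0 0 0 -0.035 0 0 0.45; 0 0 0 -0.042 0 0 0.45; 0 0 0 -0.049 0 0 0.45; 0 0 0 -0.056 0 0 0.45'; python3 -m creep '0 0 0 -0.007 0 0 0.45; 0 0 0 -0.014 0 0 0.45; 0 0 0 -0.021 0 0 0.45; 0 0 0 -0.028 0 0 0.45; 0 0 0 -0.035 0 0 0.45; 0 0 0 -0.042 0 0 0.45; 0 0 0 -0.049 0 0 0.45; 0 0 0 -0.056 0 0 0.45'; python3 -c "
from g import *
go(.022,-.055,.127)
"
```

```text
t: 5.08
tool_pos: [0.5763, -0.0277, 0.127]
ee_rot: [-2.09, -2.345, 0.001]
contact_force: [-0.4, 0.3, -0.8]
width: 0.551
grasp_force: 1.0
t: 6.08
tool_pos: [0.583, -0.0828, 0.1272]
ee_rot: [-2.09, -2.346, 0.0]
contact_force: [-0.3, 0.6, -1.0]
width: 0.551
grasp_force: 1.0
t 6.075 frame [ 0.0234 -0.0198] z 0.1272 w 0.551 F [-0.3  0.6 -1. ]
turn [-0.  0.  0.] shift [-0.0352 -0.0015  0.0002]
```

```bash
python3 -m creep '0 0 0 -0.007 0 0 0.45; 0 0 0 -0.014 0 0 0.45; 0 0 0 -0.021 0 0 0.45; 0 0 0 -0.027 0 0 0.45; 0 0 0 -0.032 0 0 0.45; 0 0 0 -0.035 0 0 0.45; 0 0 0 -0.036 0 0 0.45; 0 0 0 -0.036 0 0 0.45'; python3 -m creep '0 0 0 0.003 0 0 0.45; 0 0 0 0.015 0 0 0.45; 0 0 0 0.035 0 0 0.45; 0 0 0 0.055 0 0 0.45; 0 0 0 0.065 0 -0.04 0.6; 0 0 0 0.065 0 -0.09 1;0 0 0 0.065 0 -0.12 1;0 0 0 0.065 0 -0.12 1'; python3 -c "
from g import *
go(-.077,.092,.15)
from workcell import capture
c=capture('side')['image'][120:270,200:370,::-1]
e=capture('scene')['image'][115:265,180:350,::-1]
cv2.imwrite('pics/s2.png',cv2.resize(np.hstack([c,e]),None,fx=2.3,fy=2.3))
c=capture('wrist');cv2.imwrite('pics/w2.png',c['image'][:,:,::-1])
print(proj(c,np.r_[w(-.1,.182),.102]),proj(c,np.r_[w(-.077,.092),.104]))
"
```

```text
t: 7.08
tool_pos: [0.5871, -0.118, 0.1273]
ee_rot: [-2.089, -2.346, -0.0]
contact_force: [0.3, 0.4, -1.1]
width: 0.549
grasp_force: 0.5
t: 8.07
tool_pos: [0.5806, -0.0519, 0.2497]
ee_rot: [2.086, 2.345, 0.004]
contact_force: [0.4, -0.3, -0.2]
width: 0.001
grasp_force: 0.0
t 8.075 frame [0.0247 0.0113] z 0.2497 w 0.001 F [ 0.4 -0.3 -0.2]
turn [0.3 0.  0.1] shift [ 0.081  -0.102   0.0992]
(np.float64(87.53713690327419), np.float64(-61.22625740668278)) (np.float64(133.82905707099354), np.float64(72.23852218159004))
```

View pics/s2.png

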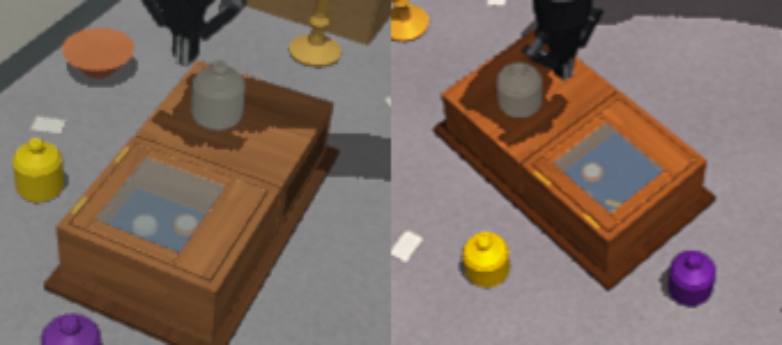

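View pics/w2.png

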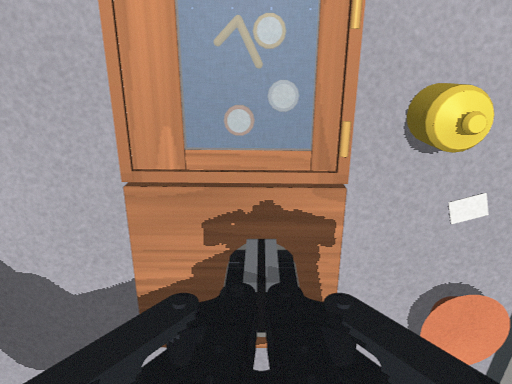

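The pot is upright at mid-plinth, the lid is clear, and the wares haven't been disturbed. In the wrist view the front rail spans about x=121–180 at row 72. I'll press about 19 mm in from the edge so the fingertips clear the rim.

```bash
python3 -m creep '0 0 0 0.03 -0.03 0 1; 0 0 0 0.06 -0.065 0 1; 0 0 0 0.081 -0.093 0.02 1; 0 0 0 0.081 -0.093 0.06 1; 0 0 0 0.081 -0.093 0.1 1; 0 0 0 0.081 -0.093 0.13 1; 0 0 0 0.081 -0.093 0.133 1; 0 0 0 0.081 -0.093 0.133 1'; python3 -c "
from g import *
go(-.068,.092,.104)
from workcell import capture
c=capture('side')['image'][150:270,210:360,::-1]
e=capture('scene')['image'][120:240,200:350,::-1]
cv2.imwrite('pics/s3.png',cv2.resize(np.hstack([c,e]),None,fx=2.6,fy=2.6))
"
```

```text
t: 9.22
tool_pos: [0.4777, 0.0165, 0.1142]
ee_rot: [-2.088, -2.346, 0.001]
contact_force: [-0.1, -0.7, 0.5]
width: -0.0
grasp_force: 0.0
t 9.225 frame [-0.0697  0.0911] z 0.1142 w -0.0 F [-0.1 -0.7  0.5]
turn [-0.1 -0.   0. ] shift [0.0009 0.0017 0.0102]
```

View pics/s3.png

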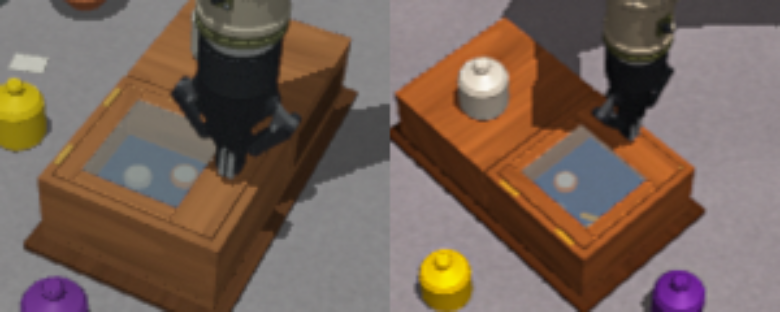

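The tip hovers over the front rail, at about (228,172) in the left crop. Now I'll press in small steps.

```bash
python3 -m creep '0 0 0 0 0 0.004 1; 0 0 0 0 0 0.008 1; 0 0 0 0 0 0.0095 1; 0 0 0 0 0 0.011 1; 0 0 0 0 0 0.0125 1;0 0 0 0 0 0.0125 1'; python3 -c "
from g import *
go(-.068,.092,.098)"
```

```text
t: 10.07
tool_pos: [0.4778, 0.0161, 0.1017]
ee_rot: [2.09, 2.346, -0.0]
contact_force: [-0.9, -1.2, 3.1]
width: 0.0
grasp_force: 1.9
t 10.075 frame [-0.0696  0.0906] z 0.1017 w 0.0 F [-0.9 -1.2  3.1]
turn [-0.  0.  0.] shift [0.0014 0.0016 0.0037]
```

```bash
python3 -m creep '0 0 0 0 0 0.0015 1; 0 0 0 0 0 0.003 1; 0 0 0 0 0 0.0035 1; 0 0 0 0 0 0.0035 1'; python3 -m creep '0 0 0 0 0 0.0008 1; 0 0 0 0 0 0.0008 1'
```

```text
t: 10.58
tool_pos: [0.4779, 0.0161, 0.0982]
ee_rot: [-2.09, -2.346, 0.0]
contact_force: [-1.4, -1.7, 4.3]
width: -0.002
grasp_force: 2.1
t: 10.82
tool_pos: [0.4779, 0.0161, 0.0976]
ee_rot: [2.089, 2.346, -0.0]
contact_force: [-1.2, -0.6, 8.2]
width: -0.0
grasp_force: 4.1
```

The force rose to 8 N, so the lid is at its stop past the catch. I'll let go by moving straight up.

```bash
python3 -m creep '0 0 0 0 0 -0.03 1; 0 0 0 0 0 -0.08 1; 0 0 0 0 0 -0.14 1; 0 0 0 0 0 -0.19 1; 0 0 0 0 0 -0.21 1; 0 0 0 0 0 -0.21 1; 0 0 0 0 0 -0.21 1; 0 0 0 0 0 -0.21 1';python3 -m creep '0 0 0 0 0 0 1;0 0 0 0 0 0 1;0 0 0 0 0 0 1;0 0 0 0 0 0 1'; python3 -c "
from g import *
from workcell import capture
c=capture('side')['image'][100:270,200:370,::-1]
e=capture('scene')['image'][90:260,190:360,::-1]
cv2.imwrite('pics/s4.png',cv2.resize(np.hstack([c,e]),None,fx=2.3,fy=2.3))"
```

```text
t: 11.82
tool_pos: [0.4774, 0.0162, 0.3062]
ee_rot: [-2.088, -2.345, 0.002]
contact_force: [-0.5, -0.0, 0.3]
width: 0.003
grasp_force: 0.0
t: 12.32
tool_pos: [0.4779, 0.0162, 0.3074]
ee_rot: [-2.089, -2.346, 0.0]
contact_force: [0.4, 0.4, -0.4]
width: -0.003
grasp_force: 0.0
```

View pics/s4.png

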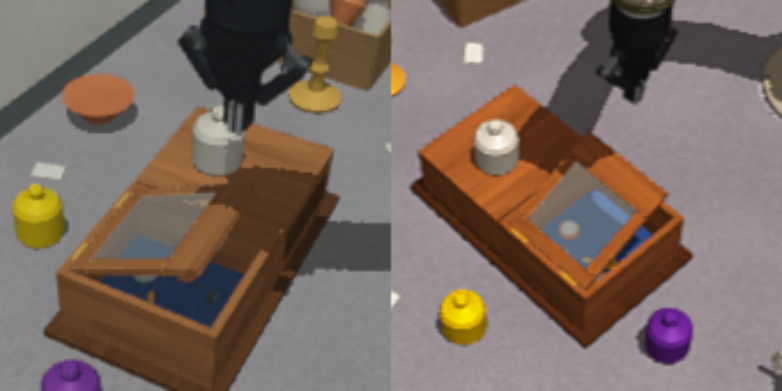

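The lid is ajar, the pot stands upright on the plinth, and the gripper is clear of everything.

```bash
python3 -c "
from workcell import order
print(order.finish_job())"
```

```text
the job is handed in; nothing more can be done
None
```

I pushed the pot upright onto the plinth, then pressed and released the lid, which sprang ajar; the other wares were not touched, and I handed the job in at about 12 s of the 48 s allowed.

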